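Run three linear guides stop to stop and reject the one that jams

ROBOT

A 7-joint arm with a two-finger parallel gripper is mounted at the origin on a cart in front of the work surface, level with it; the furniture and walls round the work are solid. World frame = base frame: x ahead of the robot, y to its left, z up, the work surface at z = 0. Lengths are in m, angles in rad, forces in N, time in s.
With the tool pointing down it reaches from about 0.4 to 0.85 m from the base axis. Payload 4.5 kg.
Tool frame: the origin (TCP) lies at the very end of the fingers, on their centre line; the grasp point (between the pads) lies 19 mm behind it; z points along the fingers, y is the line along which they close (so a half turn about z gives the same grasp; the last joint's range is limited). The gripper opens to 88 mm and grips with 3 to 60 N. Pads are 18 mm wide; open, the fingers measure 123 mm over their backs; the gripper's body (75 mm by 187 mm) begins 45 mm behind the grasp point.
Start: joints at [-1.128, 0.689, -0.195, 1.565, 0.157, 0.902, -0.215], TCP at [0.248, 0.574, 0.239] pointing down, gripper open.
Joint ranges: [-3.01, 3.01], [-0.46, 2.08], [-1.47, 1.51], [0.13, 2.56], [-1, 4.14], [0.04, 2.09], [-2.66, 2.66]. Speed limits (rad/s): [2.57, 2.57, 3.14, 3.14, 3.14, 3.14, 3.14].

INTERFACE

Orientations are given as a unit quaternion [x, y, z, w].
In Python, from plant import r, eyes, nets gives the robot as it stands.
- The arm moves only by the shell command python3 -m pendant 'ROWS' [FORCE]. ROWS is JSON, a list of rows, each an object of numbers: "claw": the opening, from 0 (shut) to 1 (fully open); "dx", "dy", "dz": the shift along the world's x, y, z in mm; "twist": the turn about the world's z in rad. In form: [{"claw": .., "dx": .., "dy": .., "dz": .., "twist": ..}, ...]. A call has 1 to 8 rows; each row is the pose to reach, as a shift and turn from the pose commanded when the call began; what a row does not reach only later rows make up. A row lasts 1/10 s, in which the tool goes at most 50 mm and 8.59 degrees, less where a joint would pass 70% of its speed; a pose out of reach is approached as far as the arm can. A call with a gripper value outside its range is refused whole. The fingers move at their own pace and stop on an object; FORCE is the grip in N (left out, the last holds). Time passes only in rows, so rows that repeat a pose let the fingers close. It gives the time, the measured TCP pose, the force, the opening and the grip force at its end, in the units of the state.
- r.get_state(): the state, without advancing time (a new reading comes with each control period).
- eyes.snapshot(name): name is "scene" or "top" or "wrist"; returns (picture, depth): 400x640x3 uint8, blue, green, red; 400x640 float32, m along the optical axis (not along the pixel's ray), 0 where there is no reading.
- eyes.camera_info(name): a dict with "K" (3x3 intrinsics, pixels), "D" ([k1, k2, p1, p2, k3] as OpenCV has them; the pictures are not rectified), "world_to_cam" (4x4, takes a point from world to camera coordinates); the wrist camera has in their place "T_tool_cam" (4x4, takes a point from camera to tool coordinates, whose origin is the TCP and whose axes are the flange's). Camera axes: x right, y down, z forward; pixel columns grow to the right and rows downward; lengths in m; the calibration is good to about 2 mm. A picture is of the moment at which its call begins: read the wrist's pose just before it. camera_info takes no time and is no camera call.
- r.finish_job(): hands the job in; it is judged then, once.
Trained networks look in the newest picture that a camera, given by its name, has taken for a name from the list of things; names that differ only in an ending like _2 or _b are one class to them, and where a whole thing is asked for, a point or a joint stands for the part that bears it (a point fixed in the world has none). Each returns a list of dicts, best first, with "confidence" (0 to 1); they miss things now and then, are a little off and sometimes report something else, mostly with a low value. They report only what shows in the picture. A call takes as long as a camera call.
- nets.spot_in(camera, query): "box" ([left, top, width, height] as shares, 0 to 1, of the picture: columns of its width, rows of its height, round what is visible of it).
- nets.place_of(camera, query): "position" ([column, row] as shares, 0 to 1, of the picture: columns of its width, rows of its height: a listed point, or the origin of a listed thing).
The state is a dict: "clock": time; "q": joint angles; "qd": joint speeds; "joint_torque": joint torques, N m; "tool_pos": TCP position; "eef_rot": TCP orientation; "contact_force": force on the tool from outside, world axes, zero at the start; "moment": the same for the moment, N m; "opening": opening from 0.0 (shut) to 1.0 (fully open); "finger_force": force on a finger pad.
Only numpy, scipy, OpenCV 4.12 (cv2) and the standard library are available. Lean on these libraries where they do the work, as an engineer would, in place of code of your own. Each camera call takes 0.05 s, during which the arm holds its last target. There are 200 camera calls.

TASK

Check the three linear guides in the plywood cradle before they are built in: first bring all three runner blocks towards you to their near stops, then push each one gently along its rail away from you as far as it will go. Leave the sound guides in their slots with their blocks at the far stops; lift any guide whose block jams part-way out of the cradle and lay it down gently, flat and right way up, inside the red tray. Do not disturb the things lying round about.

Things in the scene. Friction and masses are not known exactly. Their poses are not given: they have to be found in the camera images.
- cradle: Fixed cradle: plywood 190 x 190 mm on two timber bearers, its top 87 mm above the bench, with a slotted batten 27 mm wide across each end (top 101 mm above the bench). Origin: centre of its underside, on the bench; x runs along the rails away from the robot, z up. Lanes at y = +64, 0, -64 mm hold one guide each, any in any. Rail ends lie in slots open upwards, 1.5 mm play.
- reject_tray: Fixed shallow red tray for rejects, outside 172 mm along its x axis, 104 mm along its y axis, 44 mm high; walls 3 mm, inner floor 20 mm above the bench. It lies with its x axis roughly along the robot's y. Origin at the centre of its underside, on the bench.
- guide_a_rail (a point): Linear guide A (all three look alike, about 0.6 kg each): centre of its steel rail, 150 mm long along its x, 20 mm wide, 18 mm high; this point is 9 mm above the rail's underside (96 mm above the bench in the cradle), x away from the robot, z up. A red stop clip crosses the rail 8 to 12 mm from each end, its top 3 mm above the rail (108 mm above the bench).
- guide_b_rail (a point): Linear guide B (all three look alike, about 0.6 kg each): centre of its steel rail, 150 mm long along its x, 20 mm wide, 18 mm high; this point is 9 mm above the rail's underside (96 mm above the bench in the cradle), x away from the robot, z up. A red stop clip crosses the rail 8 to 12 mm from each end, its top 3 mm above the rail (108 mm above the bench).
- guide_c_rail (a point): Linear guide C (all three look alike, about 0.6 kg each): centre of its steel rail, 150 mm long along its x, 20 mm wide, 18 mm high; this point is 9 mm above the rail's underside (96 mm above the bench in the cradle), x away from the robot, z up. A red stop clip crosses the rail 8 to 12 mm from each end, its top 3 mm above the rail (108 mm above the bench).
- guide_a_runner (a point): Runner block of guide A, steel with green end caps, 52 mm along the rail, 38 mm wide; top 34 mm above the rail's underside (121 mm above the bench in the cradle), straddling the rail. The point: middle of its length and width, 8 mm below its top; axes as the rail's. It cannot leave the rail: the guide can be lifted by gripping the block across its 38 mm.
- guide_b_runner (a point): Runner block of guide B, steel with green end caps, 52 mm along the rail, 38 mm wide; top 34 mm above the rail's underside (121 mm above the bench in the cradle), straddling the rail. The point: middle of its length and width, 8 mm below its top; axes as the rail's. It cannot leave the rail: the guide can be lifted by gripping the block across its 38 mm.
- guide_c_runner (a point): Runner block of guide C, steel with green end caps, 52 mm along the rail, 38 mm wide; top 34 mm above the rail's underside (121 mm above the bench in the cradle), straddling the rail. The point: middle of its length and width, 8 mm below its top; axes as the rail's. It cannot leave the rail: the guide can be lifted by gripping the block across its 38 mm.
- guide_a_block (a joint): Position of guide A's runner block along its rail, m: 0 at the near stop, growing away from the robot, 0.074 at the far stop (block centre 37 mm beyond the rail's centre). A sound block runs the whole way at about 2 N and stays where it is left; one that jams stops dead part-way, at least 20 mm short of the far stop, but still runs back to the near stop.
- guide_b_block (a joint): Position of guide B's runner block along its rail, m: 0 at the near stop, growing away from the robot, 0.074 at the far stop (block centre 37 mm beyond the rail's centre). A sound block runs the whole way at about 2 N and stays where it is left; one that jams stops dead part-way, at least 20 mm short of the far stop, but still runs back to the near stop.
- guide_c_block (a joint): Position of guide C's runner block along its rail, m: 0 at the near stop, growing away from the robot, 0.074 at the far stop (block centre 37 mm beyond the rail's centre). A sound block runs the whole way at about 2 N and stays where it is left; one that jams stops dead part-way, at least 20 mm short of the far stop, but still runs back to the near stop.
- tape_measure: Bystander: yellow tape measure, 36 x 70 x 63 mm, loose on the bench. Origin at the centre of its underside.
- cleaner_bottle: Bystander: white plastic bottle with a red cap, 68 mm across, 150 mm high, standing loose on the bench. Origin at the centre of its underside.
- glass_jar: Bystander: clear jar with a red lid, 62 mm across, 86 mm high, standing loose on the bench. Origin at the centre of its underside.

How it is judged:
On the way, in this order (a step that is already met when the one before it is completed fails the run):
1. all three runner blocks stand at their near stops, within 6 mm, at the same time (value of joint each of guide_a_block, guide_b_block, guide_c_block below 0.006 m), for 0.2 s.
2. every block has been pushed away as far as it goes: the sound ones within 6 mm of their far stops, the jamming one within 5 mm of where it jams (((value of joint each of guide_b_block, guide_c_block above 0.068 m and value of joint guide_a_block above 0.04 m) or (value of joint each of guide_a_block, guide_c_block above 0.068 m and value of joint guide_b_block above 0.04 m) or (value of joint each of guide_a_block, guide_b_block above 0.068 m and value of joint guide_c_block above 0.04 m))), for 0.2 s.
At the end, for the whole second after the job is handed in: The guide that jams lies at rest in the red tray, rail flat on its floor (within 4 mm), tilted under 0.08 rad, right way up; the two sound guides lie in their slots (within 6 mm along, 4 mm in height) with their blocks within 8 mm of the far stops (((x of guide_a_rail in the frame of reject_tray between -0.03 and 0.03 m and y of guide_a_rail in the frame of reject_tray between -0.05 and 0.05 m and z of guide_a_rail in the frame of reject_tray below 0.033 m and angle between guide_a_rail's own z axis and vertical below 0.08 rad and linear speed of guide_a below 0.02 m/s and value of joint each of guide_b_block, guide_c_block above 0.066 m and x of guide_b_rail in the frame of cradle between -0.006 and 0.006 m and z of each of guide_b_rail, guide_c_rail in the frame of cradle below 0.1 m and angle between each of guide_b_rail, guide_c_rail's own z axis and vertical below 0.05 rad and x of guide_c_rail in the frame of cradle between -0.006 and 0.006 m) or (x of guide_b_rail in the frame of reject_tray between -0.03 and 0.03 m and y of guide_b_rail in the frame of reject_tray between -0.05 and 0.05 m and z of guide_b_rail in the frame of reject_tray below 0.033 m and angle between guide_b_rail's own z axis and vertical below 0.08 rad and linear speed of guide_b below 0.02 m/s and value of joint each of guide_a_block, guide_c_block above 0.066 m and x of guide_a_rail in the frame of cradle between -0.006 and 0.006 m and z of each of guide_a_rail, guide_c_rail in the frame of cradle below 0.1 m and angle between each of guide_a_rail, guide_c_rail's own z axis and vertical below 0.05 rad and x of guide_c_rail in the frame of cradle between -0.006 and 0.006 m) or (x of guide_c_rail in the frame of reject_tray between -0.03 and 0.03 m and y of guide_c_rail in the frame of reject_tray between -0.05 and 0.05 m and z of guide_c_rail in the frame of reject_tray below 0.033 m and angle between guide_c_rail's own z axis and vertical below 0.08 rad and linear speed of guide_c below 0.02 m/s and value of joint each of guide_a_block, guide_b_block above 0.066 m and x of guide_a_rail in the frame of cradle between -0.006 and 0.006 m and z of each of guide_a_rail, guide_b_rail in the frame of cradle below 0.1 m and angle between each of guide_a_rail, guide_b_rail's own z axis and vertical below 0.05 rad and x of guide_b_rail in the frame of cradle between -0.006 and 0.006 m))); the robot touches nothing.
It fails at once if a runner block is slammed along its rail, faster than 0.35 m/s (velocity of joint any of guide_a_block, guide_b_block, guide_c_block above 0.35 m/s or velocity of joint any of guide_a_block, guide_b_block, guide_c_block below -0.35 m/s).
It fails at once if a guide is dropped or thrown into the tray: faster than 0.5 m/s within 30 mm of the tray's floor ((x of guide_a_rail in the frame of reject_tray between -0.09 and 0.09 m and y of guide_a_rail in the frame of reject_tray between -0.06 and 0.06 m and z of guide_a_rail in the frame of reject_tray below 0.06 m and linear speed of guide_a above 0.5 m/s) or (x of guide_b_rail in the frame of reject_tray between -0.09 and 0.09 m and y of guide_b_rail in the frame of reject_tray between -0.06 and 0.06 m and z of guide_b_rail in the frame of reject_tray below 0.06 m and linear speed of guide_b above 0.5 m/s) or (x of guide_c_rail in the frame of reject_tray between -0.09 and 0.09 m and y of guide_c_rail in the frame of reject_tray between -0.06 and 0.06 m and z of guide_c_rail in the frame of reject_tray below 0.06 m and linear speed of guide_c above 0.5 m/s)).
It fails at once if the tape measure, bottle or jar is moved by more than 20 mm (distance of any of tape_measure, cleaner_bottle, glass_jar from where it was at the start of the episode above 0.02 m).
It also fails if it takes over 66 s, if anything falls off the work surface, if the arm or the gripper's body presses on something with over 40 N, if the wrist force passes 120 N, or if a joint passes its speed limit or range.

## Working session

There is one attempt and no reset: what is moved stays moved. The work goes in short steps, Python scripts to look and compute and a shell command to move; the robot and the scene stay as the last step left them, time stands still between calls to the robot, and variables do not carry over. Pictures are saved under pics/ and viewed, at most 10 in all, crops included, and the job is handed in when it is done.

```bash
mkdir -p pics; cat > h.py <<'E'
import numpy as np, cv2
from plant import r, eyes, nets
from scipy.spatial.transform import Rotation as R
def W2C(cam,st=None):
    i=eyes.camera_info(cam)
    if 'world_to_cam' in i: return np.array(i['world_to_cam'])
    st=st or r.get_state(); T=np.eye(4); T[:3,:3]=R.from_quat(st['eef_rot']).as_matrix(); T[:3,3]=st['tool_pos']
    return np.linalg.inv(T@np.array(i['T_tool_cam']))
def onplane(cam,uv,z,M=None):
    i=eyes.camera_info(cam); M=W2C(cam) if M is None else M
    n=cv2.undistortPoints(np.array([[uv]],float),np.array(i['K']),np.array(i['D']))[0,0]
    C=np.linalg.inv(M); d=C[:3,:3]@[n[0],n[1],1]; o=C[:3,3]
    return o+d*(z-o[2])/d[2]
def cloud(cam,dep,M):
    i=eyes.camera_info(cam); h,w=dep.shape; u,v=np.meshgrid(np.arange(w),np.arange(h))
    n=cv2.undistortPoints(np.stack([u,v],-1).reshape(-1,1,2).astype(float),np.array(i['K']),np.array(i['D']))[:,0]
    d=dep.reshape(-1,1); P=np.c_[n*d,d]; C=np.linalg.inv(M)
    return (P@C[:3,:3].T+C[:3,3]).reshape(h,w,3)
E
python3 - <<'E'
from h import *
print({k:np.round(v,3).tolist() for k,v in r.get_state().items()})
for c in ('top','scene'):
    p,d=eyes.snapshot(c); cv2.imwrite(f'pics/{c}0.png',p); np.save(f'{c}0.npy',d)
    for q,z in (('guide_a_runner',.113),('guide_a_rail',.096),('cradle',0),('reject_tray',0),('tape_measure',0),('cleaner_bottle',0),('glass_jar',0)):
        for o in nets.place_of(c,q):
            uv=np.array(o['position'])*[640,400]
            print(c,q,round(o['confidence'],2),uv.round(),onplane(c,uv,z).round(3))
E
```

```text
{'clock': 0.0, 'q': [-1.128, 0.69, -0.195, 1.566, 0.157, 0.902, -0.215], 'qd': [-0.001, -0.002, 0.001, -0.001, 0.0, 0.003, 0.0], 'joint_torque': [-0.0, -52.756, -1.267, -15.343, -0.053, 0.006, 0.0], 'tool_pos': [0.248, 0.573, 0.238], 'eef_rot': [0.203, 0.979, -0.001, -0.0], 'contact_force': [-0.917, 0.331, 0.383], 'moment': [-0.024, -0.001, -0.037], 'finger_force': 0.0, 'opening': 0.998}
top guide_a_runner 0.96 [328. 221.] [ 0.54  -0.329  0.113]
top guide_a_rail 0.74 [324. 216.] [ 0.552 -0.322  0.096]
top cradle 0.56 [327. 216.] [ 0.555 -0.332  0.   ]
top reject_tray 0.85 [227. 243.] [ 0.484 -0.078  0.   ]
top tape_measure 0.88 [279. 153.] [ 0.718 -0.204  0.   ]
top cleaner_bottle 0.67 [393. 246.] [ 0.48  -0.502  0.   ]
top cleaner_bottle 0.33 [283. 155.] [ 0.712 -0.216  0.   ]
top glass_jar 0.65 [322. 157.] [ 0.708 -0.318  0.   ]
scene guide_a_runner 0.61 [313. 216.] [ 0.554 -0.331  0.113]
scene guide_a_runner 0.16 [342. 224.] [ 0.553 -0.389  0.113]
scene guide_a_rail 0.66 [310. 219.] [ 0.564 -0.32   0.096]
scene cradle 0.67 [281. 215.] [ 0.675 -0.191  0.   ]
scene cradle 0.59 [313. 258.] [ 0.568 -0.323  0.   ]
scene reject_tray 0.84 [193. 246.] [ 0.5  -0.08  0.  ]
scene cleaner_bottle 0.97 [385. 319.] [ 0.476 -0.502  0.   ]
scene cleaner_bottle 0.3 [341. 230.] [ 0.677 -0.339  0.   ]
```

```bash
python3 - <<'E'
from h import *
p=cv2.imread('pics/top0.png'); cv2.imwrite('pics/top0c.png',cv2.resize(p[110:290,170:430],None,fx=3,fy=3,interpolation=cv2.INTER_CUBIC))
d=np.load('top0.npy'); P=cloud('top',d,W2C('top')); X=P[...,0];Y=P[...,1];Z=P[...,2]
# top of blocks
m=(Z>.114)&(Z<.127)&(abs(X-.555)<.11)&(abs(Y+.33)<.12)&(d>0)
n,l,s,c=cv2.connectedComponentsWithStats(m.astype(np.uint8))
for k in range(1,n):
    if s[k,4]>20:
        q=P[l==k]; print(s[k],q.mean(0).round(4),q.min(0).round(3),q.max(0).round(3), np.round(cv2.minAreaRect((q[:,:2]*1000).astype(np.float32)),1) if 0 else cv2.minAreaRect((q[:,:2]*1000).astype(np.float32)))
for nm,mm in (('cradle',(Z>.08)&(Z<.127)&(abs(X-.555)<.13)&(abs(Y+.33)<.13)),('tray',(Z>.036)&(Z<.05)&(abs(X-.49)<.12)&(abs(Y+.08)<.13))):
    q=P[mm]; print(nm,q.min(0),q.max(0),cv2.minAreaRect((q[:,:2]*1000).astype(np.float32)))
E
```

```text
[290 207  18  24 400] [ 0.5436 -0.2634  0.1211] [ 0.519 -0.283  0.115] [ 0.57  -0.244  0.126] ((544.5618896484375, -263.43280029296875), (51.60550308227539, 38.0812873840332), 0.9613304734230042)
[318 206  18  23 391] [ 0.5486 -0.3265  0.1214] [ 0.524 -0.345  0.114] [ 0.574 -0.307  0.126] ((548.8262939453125, -326.17828369140625), (49.450538635253906, 38.110347747802734), 0.7139461040496826)
[347 210  17  23 384] [ 0.5407 -0.3905  0.1213] [ 0.516 -0.409  0.116] [ 0.566 -0.372  0.127] ((540.7933959960938, -390.29351806640625), (49.78407287597656, 36.63308334350586), 0.17812485992908478)
cradle [ 0.46176146 -0.45776753  0.08266699] [ 0.68498697 -0.23140296  0.12665478] ((573.3670654296875, -345.1014709472656), (220.63848876953125, 227.87986755371094), 0.6577194333076477)
tray [ 0.37081752 -0.2096357   0.03604299] [0.60876117 0.03883286 0.04995129] ((480.8716735839844, -85.39999389648438), (297.5809631347656, 157.69500732421875), 22.613256454467773)
```

View pics/top0c.png

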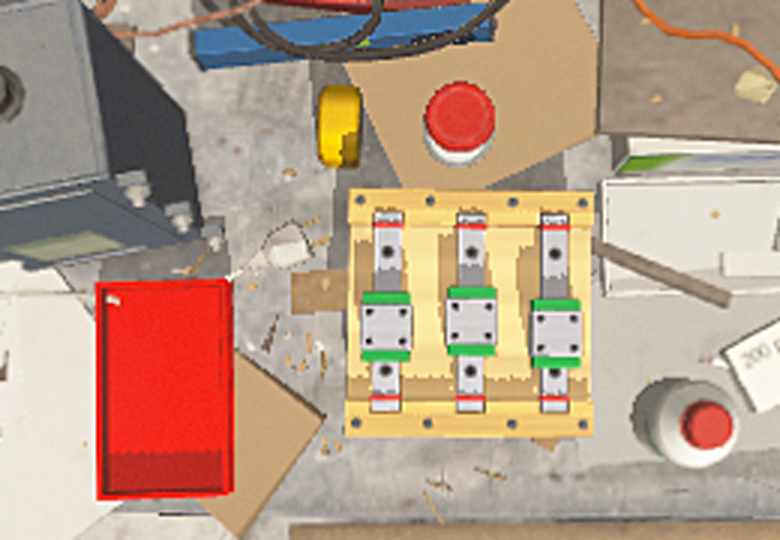

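View pics/scene0.png

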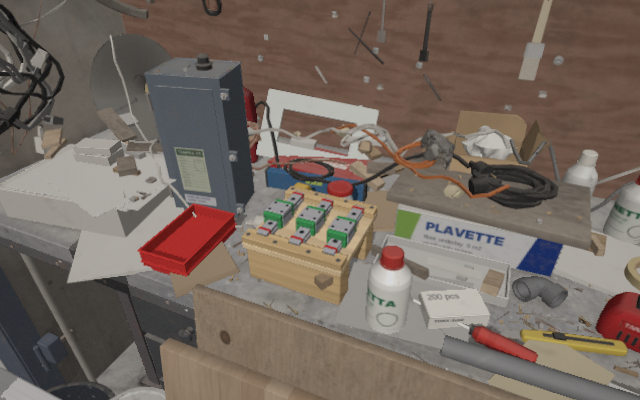

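The top view shows the three guides with rails along world x, and clips at rows ~186 and ~243 of the full image. The red tray is to the left at rows 203–276 and columns 203–247, with its long side along world x. The jar and tape lie beyond the cradle and the bottle stands to its right.

```bash
python3 - <<'E'
from h import *
p=cv2.imread('pics/top0.png').astype(int); d=np.load('top0.npy'); M=W2C('top'); P=cloud('top',d,M)
red=((p[...,2]>130)&(p[...,1]<70)&(p[...,0]<70)).astype(np.uint8)
n,l,s,c=cv2.connectedComponentsWithStats(red)
for k in range(1,n):
    if s[k,4]>8: print(s[k],c[k].round(1),onplane('top',c[k],.108).round(4))
k=1+np.argmax(s[1:,4]); (cx,cy),wh,a=cv2.minAreaRect(np.argwhere(l==k)[:,::-1].astype(np.float32)); print('tray',cx,cy,wh,a)
for b in cv2.boxPoints(((cx,cy),wh,a)): print(onplane('top',b,.044).round(4))
print('c',onplane('top',(cx,cy),.044))
X,Y,Z=P[...,0],P[...,1],P[...,2]
for z0 in (.1,.18,.25):
  m=(Z>z0)&(X>.15)&(X<.85)&(Y>-.2)&(Y<.65)&(d>0); q=P[m]
  for y0 in np.arange(-.2,.65,.1):
    qq=q[(q[:,1]>y0)&(q[:,1]<y0+.1)]
    if len(qq)>5: print(z0,'y',round(y0,1),'xmin',np.percentile(qq[:,0],2).round(3),'zmax',qq[:,2].max().round(3))
print(eyes.camera_info('wrist')['T_tool_cam'])
E
```

```text
[158  48  17  11  93] [166.4  52.2] [0.9369 0.0619 0.108 ]
[624  55  16  20 247] [632.2  64.9] [ 0.9516 -1.1147  0.108 ]
[122  61  59  51 842] [151.2  88. ] [0.8469 0.0919 0.108 ]
[120  66   3   7  10] [120.9  69.2] [0.8936 0.1695 0.108 ]
[550  66  17  16  86] [557.8  74.7] [ 0.9112 -0.9001  0.108 ]
[140  68   4   8  15] [141.6  71.7] [0.8872 0.1183 0.108 ]
[593  70   7   3   9] [596.  71.] [ 0.9275 -1.0071  0.108 ]
[582  73   8   5  14] [585.7  75.3] [ 0.9141 -0.977   0.108 ]
[624  76  16   3  26] [631.4  77. ] [ 0.9181 -1.1083  0.108 ]
[572  80   7   5  22] [574.8  81.7] [ 0.8953 -0.9451  0.108 ]
[608  80  29   7  97] [622.1  82.8] [ 0.9007 -1.0791  0.108 ]
[558  84  10   8  49] [563.   87.7] [ 0.8777 -0.9115  0.108 ]
[590  91  21   5  50] [600.   93.4] [ 0.8684 -1.0128  0.108 ]
[226 105   7   3  15] [229.4 105.8] [ 0.8055 -0.096   0.108 ]
[312 137  23  23 125] [323.  149.3] [ 0.7058 -0.3166  0.108 ]
[315 141  16  15 174] [322.9 148. ] [ 0.7087 -0.3163  0.108 ]
[514 183  47  33 519] [538.9 202. ] [ 0.5912 -0.8321  0.108 ]
[350 185  10   2  11] [354.1 185.1] [ 0.6235 -0.3892  0.108 
[... 863 characters left out ...]
0.347
0.1 y 0.0 xmin 0.591 zmax 0.322
0.1 y 0.1 xmin 0.546 zmax 0.198
0.1 y 0.2 xmin 0.567 zmax 0.133
0.1 y 0.3 xmin 0.588 zmax 0.201
0.1 y 0.4 xmin 0.576 zmax 0.137
0.18 y -0.2 xmin 0.612 zmax 0.321
0.18 y -0.1 xmin 0.6 zmax 0.347
0.18 y 0.0 xmin 0.591 zmax 0.322
0.18 y 0.1 xmin 0.814 zmax 0.198
0.18 y 0.3 xmin 0.837 zmax 0.201
0.25 y -0.2 xmin 0.611 zmax 0.321
0.25 y -0.1 xmin 0.602 zmax 0.347
0.25 y 0.0 xmin 0.591 zmax 0.322
[[ 1.31564210e-03 -9.59678190e-01 -2.81097921e-01  7.24027947e-02]
 [ 9.99998583e-01  9.67334062e-04  1.37785022e-03  2.95451584e-05]
 [-1.05037721e-03 -2.81099335e-01  9.59678103e-01 -1.45723632e-01]
 [ 0.00000000e+00  0.00000000e+00  0.00000000e+00  1.00000000e+00]]
```

```bash
python3 -m pendant '[{"claw":1,"dx":170,"dy":-830,"dz":40,"twist":0.41},{"claw":1,"dx":170,"dy":-830,"dz":40,"twist":0.41},{"claw":1,"dx":170,"dy":-830,"dz":40,"twist":0.41},{"claw":1,"dx":170,"dy":-830,"dz":40,"twist":0.41},{"claw":1,"dx":170,"dy":-830,"dz":40,"twist":0.41},{"claw":1,"dx":170,"dy":-830,"dz":40,"twist":0.41},{"claw":1,"dx":170,"dy":-830,"dz":40,"twist":0.41},{"claw":1,"dx":170,"dy":-830,"dz":40,"twist":0.41}]' 15
```

```text
clock: 1.6
tool_pos: [0.3289, 0.1803, 0.258]
eef_rot: [-0.001, 1.0, 0.0, 0.0]
contact_force: [0.9, -0.1, 0.9]
opening: 0.997
finger_force: 0.0
```

```bash
python3 -m pendant '[{"claw":1,"dx":90,"dy":-437,"dz":20},{"claw":1,"dx":90,"dy":-437,"dz":20},{"claw":1,"dx":90,"dy":-437,"dz":20},{"claw":1,"dx":90,"dy":-437,"dz":20},{"claw":1,"dx":90,"dy":-437,"dz":20},{"claw":0.8,"dx":90,"dy":-437,"dz":20},{"claw":0.6,"dx":90,"dy":-437,"dz":20},{"claw":0.55,"dx":90,"dy":-437,"dz":20}]' 15
```

```text
validation failed for argument at $[0]...
```

```bash
python3 -m pendant '[{"claw":1,"dx":90,"dy":-437,"dz":20,"twist":0},{"claw":1,"dx":90,"dy":-437,"dz":20,"twist":0},{"claw":1,"dx":90,"dy":-437,"dz":20,"twist":0},{"claw":1,"dx":90,"dy":-437,"dz":20,"twist":0},{"claw":1,"dx":90,"dy":-437,"dz":20,"twist":0},{"claw":0.8,"dx":90,"dy":-437,"dz":20,"twist":0},{"claw":0.6,"dx":90,"dy":-437,"dz":20,"twist":0},{"claw":0.55,"dx":90,"dy":-437,"dz":20,"twist":0}]' 15
```

```text
clock: 2.4
tool_pos: [0.4093, -0.2116, 0.276]
eef_rot: [-0.0, 1.0, -0.0, 0.0]
contact_force: [0.5, -0.3, -0.2]
opening: 0.753
finger_force: 0.0
```

Now reach over lane A, and take a wrist look to check the lane positions.

```bash
python3 -m pendant '[{"claw":0.55,"dx":30,"dy":-50,"dz":0,"twist":0},{"claw":0.55,"dx":70,"dy":-52,"dz":-20,"twist":0},{"claw":0.55,"dx":100,"dy":-52,"dz":-50,"twist":0},{"claw":0.55,"dx":124,"dy":-52,"dz":-80,"twist":0},{"claw":0.55,"dx":124,"dy":-52,"dz":-80,"twist":0},{"claw":0.55,"dx":124,"dy":-52,"dz":-80,"twist":0}]' 15; python3 - <<'E'
from h import *
st=r.get_state(); print(np.round(st['tool_pos'],4)); M=W2C('wrist',st)
p,d=eyes.snapshot('wrist'); cv2.imwrite('pics/w0.png',p); P=cloud('wrist',d,M); Z=P[...,2]
m=(Z>.114)&(Z<.127)&(d>0)&(abs(P[...,0]-.56)<.1)&(abs(P[...,1]+.33)<.11)
n,l,s,c=cv2.connectedComponentsWithStats(m.astype(np.uint8))
for k in range(1,n):
    if s[k,4]>200: q=P[l==k]; print(s[k],q.mean(0).round(4),cv2.minAreaRect((q[:,:2]*1000).astype(np.float32)))
E
```

```text
clock: 3.0
tool_pos: [0.5326, -0.261, 0.1951]
eef_rot: [-0.001, 1.0, 0.0, -0.001]
contact_force: [0.5, -0.5, 0.6]
opening: 0.549
finger_force: 0.0
[ 0.5326 -0.261   0.1951]
[ 139  186   54   59 2686] [ 0.5406 -0.3891  0.1198] ((542.0686645507812, -390.3668518066406), (51.625362396240234, 38.93996047973633), 0.5628904104232788)
[ 292  190   46   60 2599] [ 0.5441 -0.2629  0.1203] ((545.7802734375, -263.09375), (52.55531311035156, 39.37559127807617), 0.36702653765678406)
[ 216  196   49   59 2126] [ 0.5451 -0.328   0.1201] ((550.5640258789062, -326.84893798828125), (51.47876739501953, 39.62982177734375), 0.3379024267196655)
```

View pics/w0.png

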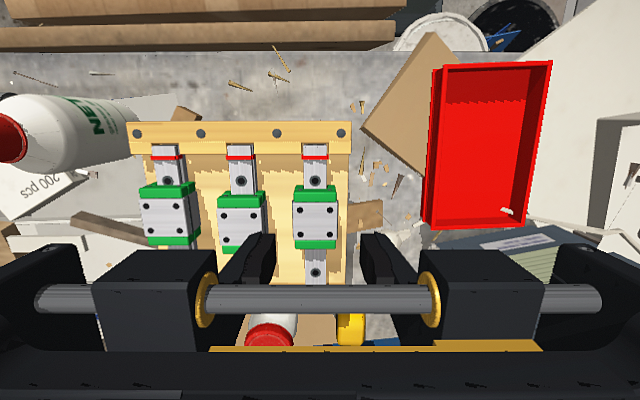

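The wrist view shows all three blocks: A (320,218), B (240,222), C (168,217). The tray is at (490,145), and the bottle stands clear on the left. Positions agree with the top camera, so I'll grip A.

```bash
python3 -m pendant '[{"claw":0.55,"dx":12,"dy":-2,"dz":-45,"twist":0},{"claw":0.55,"dx":12,"dy":-2,"dz":-80,"twist":0},{"claw":0.55,"dx":12,"dy":-2,"dz":-101,"twist":0},{"claw":0.55,"dx":12,"dy":-2,"dz":-101,"twist":0},{"claw":0.35,"dx":12,"dy":-2,"dz":-101,"twist":0},{"claw":0.3,"dx":12,"dy":-2,"dz":-101,"twist":0},{"claw":0.3,"dx":12,"dy":-2,"dz":-101,"twist":0}]' 8
```

```text
clock: 3.75
tool_pos: [0.546, -0.2638, 0.0968]
eef_rot: [-0.0, 1.0, -0.001, 0.001]
contact_force: [-1.3, 0.3, 6.6]
opening: 0.433
finger_force: 8.0
```

```bash
python3 -m pendant '[{"claw":0.3,"dx":-8,"dy":0,"dz":0,"twist":0},{"claw":0.3,"dx":-18,"dy":0,"dz":0,"twist":0},{"claw":0.3,"dx":-26,"dy":0,"dz":0,"twist":0},{"claw":0.3,"dx":-29,"dy":0,"dz":0,"twist":0},{"claw":0.3,"dx":-29,"dy":0,"dz":0,"twist":0}]' 8
```

```text
clock: 4.25
tool_pos: [0.52, -0.2639, 0.0968]
eef_rot: [-0.001, 1.0, -0.001, 0.005]
contact_force: [5.2, -0.0, 5.6]
opening: 0.433
finger_force: 8.0
```

```bash
python3 -m pendant '[{"claw":0.55,"dx":0,"dy":0,"dz":0,"twist":0},{"claw":0.55,"dx":0,"dy":0,"dz":2,"twist":0},{"claw":0.55,"dx":2,"dy":0,"dz":42,"twist":0},{"claw":0.55,"dx":32,"dy":-40,"dz":42,"twist":0},{"claw":0.55,"dx":32,"dy":-63,"dz":42,"twist":0},{"claw":0.55,"dx":32,"dy":-63,"dz":42,"twist":0}]' 8
python3 -m pendant '[{"claw":0.55,"dx":0,"dy":0,"dz":-30,"twist":0},{"claw":0.55,"dx":0,"dy":0,"dz":-42,"twist":0},{"claw":0.55,"dx":0,"dy":0,"dz":-42,"twist":0},{"claw":0.35,"dx":0,"dy":0,"dz":-42,"twist":0},{"claw":0.3,"dx":0,"dy":0,"dz":-42,"twist":0},{"claw":0.3,"dx":0,"dy":0,"dz":-42,"twist":0}]' 8
```

```text
clock: 4.85
tool_pos: [0.5465, -0.3314, 0.1362]
eef_rot: [0.002, 1.0, -0.002, -0.001]
contact_force: [-1.1, 0.6, -0.1]
opening: 0.55
finger_force: 0.0
clock: 5.45
tool_pos: [0.5483, -0.3265, 0.0951]
eef_rot: [-0.001, 1.0, -0.0, 0.0]
contact_force: [-0.2, -0.8, -1.4]
opening: 0.433
finger_force: 8.0
```

```bash
python3 -m pendant '[{"claw":0.3,"dx":-8,"dy":0,"dz":0,"twist":0},{"claw":0.3,"dx":-18,"dy":0,"dz":0,"twist":0},{"claw":0.3,"dx":-28,"dy":0,"dz":0,"twist":0},{"claw":0.3,"dx":-34,"dy":0,"dz":0,"twist":0},{"claw":0.3,"dx":-34,"dy":0,"dz":0,"twist":0}]' 8
python3 -m pendant '[{"claw":0.55,"dx":0,"dy":0,"dz":0,"twist":0},{"claw":0.55,"dx":0,"dy":0,"dz":2,"twist":0},{"claw":0.55,"dx":2,"dy":0,"dz":42,"twist":0},{"claw":0.55,"dx":27,"dy":-40,"dz":42,"twist":0},{"claw":0.55,"dx":27,"dy":-63,"dz":42,"twist":0},{"claw":0.55,"dx":27,"dy":-63,"dz":42,"twist":0}]' 8
```

```text
clock: 5.95
tool_pos: [0.5158, -0.3264, 0.0954]
eef_rot: [-0.001, 1.0, -0.0, 0.003]
contact_force: [4.6, -1.3, -1.5]
opening: 0.433
finger_force: 8.0
clock: 6.55
tool_pos: [0.5392, -0.3943, 0.1364]
eef_rot: [0.002, 1.0, -0.002, -0.001]
contact_force: [-0.4, -0.4, 0.1]
opening: 0.549
finger_force: 0.0
```

```bash
python3 -m pendant '[{"claw":0.55,"dx":0,"dy":0,"dz":-28,"twist":0},{"claw":0.55,"dx":0,"dy":0,"dz":-39,"twist":0},{"claw":0.55,"dx":0,"dy":0,"dz":-39,"twist":0},{"claw":0.35,"dx":0,"dy":0,"dz":-39,"twist":0},{"claw":0.3,"dx":0,"dy":0,"dz":-39,"twist":0},{"claw":0.3,"dx":0,"dy":0,"dz":-39,"twist":0}]' 8
python3 -m pendant '[{"claw":0.3,"dx":-8,"dy":0,"dz":0,"twist":0},{"claw":0.3,"dx":-17,"dy":0,"dz":0,"twist":0},{"claw":0.3,"dx":-23,"dy":0,"dz":0,"twist":0},{"claw":0.3,"dx":-27,"dy":0,"dz":0,"twist":0},{"claw":0.3,"dx":-27,"dy":0,"dz":0,"twist":0}]' 8
python3 - <<'E'
from h import *
p,d=eyes.snapshot('top'); cv2.imwrite('pics/top1.png',p); P=cloud('top',d,W2C('top')); 
cv2.imwrite('pics/top1c.png',cv2.resize(p[110:290,170:430],None,fx=3,fy=3,interpolation=cv2.INTER_CUBIC))
E
```

```text
clock: 7.15
tool_pos: [0.5411, -0.3901, 0.0982]
eef_rot: [-0.0, 1.0, -0.001, 0.0]
contact_force: [-1.9, -1.9, -0.6]
opening: 0.432
finger_force: 7.9
clock: 7.65
tool_pos: [0.5173, -0.3898, 0.0985]
eef_rot: [-0.001, 1.0, -0.001, 0.004]
contact_force: [7.7, -3.5, -2.8]
opening: 0.432
finger_force: 8.0
```

View pics/top1c.png

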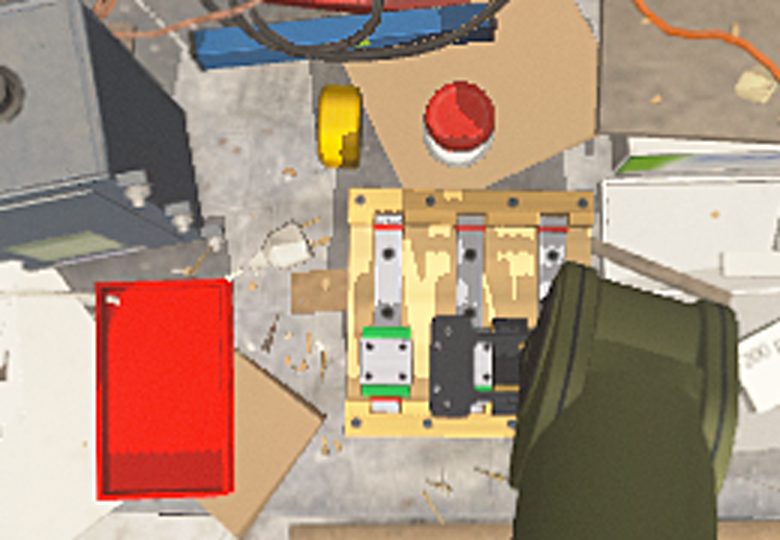

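A is at its near clip (green edge at row ~392 against the clip), and the force rise on B and C confirms their stops. I'll hold a moment, then push C away.

```bash
python3 -m pendant '[{"claw":0.3,"dx":0,"dy":0,"dz":0,"twist":0},{"claw":0.3,"dx":0,"dy":0,"dz":0,"twist":0},{"claw":0.3,"dx":8,"dy":0,"dz":0,"twist":0},{"claw":0.3,"dx":20,"dy":0,"dz":0,"twist":0},{"claw":0.3,"dx":32,"dy":0,"dz":0,"twist":0},{"claw":0.3,"dx":44,"dy":0,"dz":0,"twist":0},{"claw":0.3,"dx":44,"dy":0,"dz":0,"twist":0}]' 8
```

```text
clock: 8.4
tool_pos: [0.5595, -0.3898, 0.098]
eef_rot: [-0.001, 1.0, -0.001, 0.001]
contact_force: [0.3, -2.8, 2.6]
opening: 0.429
finger_force: 8.0
```

```bash
python3 -m pendant '[{"claw":0.3,"dx":8,"dy":0,"dz":0,"twist":0},{"claw":0.3,"dx":18,"dy":0,"dz":0,"twist":0},{"claw":0.3,"dx":28,"dy":0,"dz":0,"twist":0},{"claw":0.3,"dx":36,"dy":0,"dz":0,"twist":0},{"claw":0.3,"dx":39,"dy":0,"dz":0,"twist":0},{"claw":0.3,"dx":39,"dy":0,"dz":0,"twist":0}]' 8
```

```text
clock: 9.0
tool_pos: [0.5892, -0.3898, 0.0949]
eef_rot: [0.0, 1.0, 0.001, -0.008]
contact_force: [-9.1, -1.5, 0.4]
opening: 0.43
finger_force: 8.0
```

```bash
python3 -m pendant '[{"claw":0.55,"dx":-6,"dy":0,"dz":0,"twist":0},{"claw":0.55,"dx":-6,"dy":0,"dz":2,"twist":0},{"claw":0.55,"dx":-6,"dy":0,"dz":40,"twist":0},{"claw":0.55,"dx":-36,"dy":30,"dz":40,"twist":0},{"claw":0.55,"dx":-75,"dy":63,"dz":40,"twist":0},{"claw":0.55,"dx":-75,"dy":63,"dz":40,"twist":0},{"claw":0.55,"dx":-75,"dy":63,"dz":40,"twist":0}]' 8;  python3 - <<'E'
from h import *
st=r.get_state(); print(np.round(st['tool_pos'],4)); M=W2C('wrist',st)
p,d=eyes.snapshot('wrist'); cv2.imwrite('pics/w1.png',p)
p,d=eyes.snapshot('top'); cv2.imwrite('pics/top2.png',p)
cv2.imwrite('pics/top2c.png',cv2.resize(p[160:270,270:400],None,fx=4,fy=4,interpolation=cv2.INTER_CUBIC))
E
```

```text
clock: 9.7
tool_pos: [0.5215, -0.3246, 0.138]
eef_rot: [-0.002, 1.0, 0.001, -0.0]
contact_force: [1.0, -1.1, -0.1]
opening: 0.549
finger_force: 0.0
[ 0.5215 -0.3246  0.138 ]
```

View pics/top2c.png

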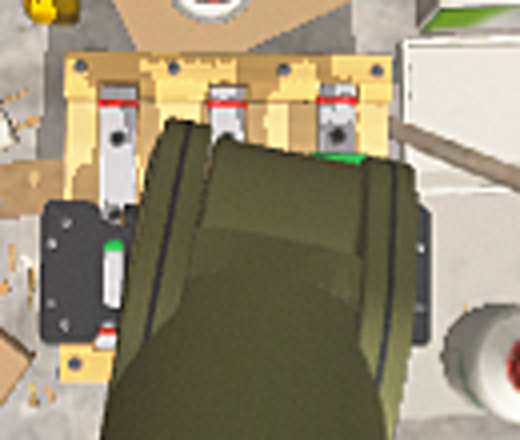

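C's far end (row 153) stops well short of its clip (row 98), about 30 mm, so C looks like the jamming one. Now B and A.

```bash
python3 -m pendant '[{"claw":0.55,"dx":0,"dy":-1,"dz":-30,"twist":0},{"claw":0.55,"dx":0,"dy":-1,"dz":-42,"twist":0},{"claw":0.55,"dx":0,"dy":-1,"dz":-42,"twist":0},{"claw":0.35,"dx":0,"dy":-1,"dz":-42,"twist":0},{"claw":0.3,"dx":0,"dy":-1,"dz":-42,"twist":0},{"claw":0.3,"dx":0,"dy":-1,"dz":-42,"twist":0}]' 8
python3 -m pendant '[{"claw":0.3,"dx":8,"dy":0,"dz":0,"twist":0},{"claw":0.3,"dx":20,"dy":0,"dz":0,"twist":0},{"claw":0.3,"dx":32,"dy":0,"dz":0,"twist":0},{"claw":0.3,"dx":44,"dy":0,"dz":0,"twist":0},{"claw":0.3,"dx":56,"dy":0,"dz":0,"twist":0},{"claw":0.3,"dx":68,"dy":0,"dz":0,"twist":0},{"claw":0.3,"dx":76,"dy":0,"dz":0,"twist":0},{"claw":0.3,"dx":80,"dy":0,"dz":0,"twist":0}]' 8
```

```text
clock: 10.4
tool_pos: [0.5232, -0.3272, 0.0961]
eef_rot: [-0.001, 1.0, -0.0, 0.001]
contact_force: [1.3, 0.1, -2.4]
opening: 0.431
finger_force: 8.0
clock: 11.2
tool_pos: [0.6006, -0.3272, 0.0958]
eef_rot: [-0.001, 1.0, 0.0, -0.002]
contact_force: [-9.4, 2.4, 7.1]
opening: 0.429
finger_force: 8.0
```

```bash
python3 -m pendant '[{"claw":0.55,"dx":-4,"dy":0,"dz":0,"twist":0},{"claw":0.55,"dx":-4,"dy":0,"dz":2,"twist":0},{"claw":0.55,"dx":-4,"dy":0,"dz":42,"twist":0},{"claw":0.55,"dx":-40,"dy":30,"dz":42,"twist":0},{"claw":0.55,"dx":-82,"dy":64,"dz":42,"twist":0},{"claw":0.55,"dx":-82,"dy":64,"dz":42,"twist":0},{"claw":0.55,"dx":-82,"dy":64,"dz":42,"twist":0}]' 8
python3 -m pendant '[{"claw":0.55,"dx":0,"dy":0,"dz":-30,"twist":0},{"claw":0.55,"dx":0,"dy":0,"dz":-42,"twist":0},{"claw":0.55,"dx":0,"dy":0,"dz":-42,"twist":0},{"claw":0.35,"dx":0,"dy":0,"dz":-42,"twist":0},{"claw":0.3,"dx":0,"dy":0,"dz":-42,"twist":0},{"claw":0.3,"dx":0,"dy":0,"dz":-42,"twist":0}]' 8
```

```text
clock: 11.9
tool_pos: [0.5192, -0.2627, 0.138]
eef_rot: [-0.001, 1.0, 0.0, -0.0]
contact_force: [0.8, -0.3, -0.4]
opening: 0.549
finger_force: 0.0
clock: 12.5
tool_pos: [0.5213, -0.2638, 0.0961]
eef_rot: [-0.0, 1.0, -0.0, 0.001]
contact_force: [1.3, -0.0, -3.1]
opening: 0.432
finger_force: 8.0
```

```bash

python3 -m pendant '[{"claw":0.3,"dx":8,"dy":0,"dz":0,"twist":0},{"claw":0.3,"dx":20,"dy":0,"dz":0,"twist":0},{"claw":0.3,"dx":32,"dy":0,"dz":0,"twist":0},{"claw":0.3,"dx":44,"dy":0,"dz":0,"twist":0},{"claw":0.3,"dx":56,"dy":0,"dz":0,"twist":0},{"claw":0.3,"dx":68,"dy":0,"dz":0,"twist":0},{"claw":0.3,"dx":76,"dy":0,"dz":0,"twist":0},{"claw":0.3,"dx":80,"dy":0,"dz":0,"twist":0}]' 8
python3 -m pendant '[{"claw":0.55,"dx":-4,"dy":0,"dz":0,"twist":0},{"claw":0.55,"dx":-4,"dy":0,"dz":2,"twist":0},{"claw":0.55,"dx":-4,"dy":0,"dz":50,"twist":0},{"claw":0.55,"dx":-50,"dy":0,"dz":90,"twist":0},{"claw":0.55,"dx":-95,"dy":0,"dz":110,"twist":0},{"claw":0.55,"dx":-95,"dy":0,"dz":110,"twist":0},{"claw":0.55,"dx":-95,"dy":0,"dz":110,"twist":0}]' 8
python3 - <<'E'
from h import *
st=r.get_state(); M=W2C('wrist',st)
p,d=eyes.snapshot('wrist'); cv2.imwrite('pics/w2.png',p); P=cloud('wrist',d,M); Z=P[...,2]
m=(Z>.114)&(Z<.127)&(d>0)&(abs(P[...,0]-.56)<.1)&(abs(P[...,1]+.33)<.11)
n,l,s,c=cv2.connectedComponentsWithStats(m.astype(np.uint8))
for k in range(1,n):
    if s[k,4]>200: q=P[l==k]; print(s[k],cv2.minAreaRect((q[:,:2]*1000).astype(np.float32)))
p=p.astype(int); red=((p[...,2]>130)&(p[...,1]<70)&(p[...,0]<70)).astype(np.uint8)
n,l,s,c=cv2.connectedComponentsWithStats(red)
for k in range(1,n):
    if s[k,4]>30: print(s[k],c[k].round(),onplane('wrist',c[k],.108,M).round(4))
k=1+np.argmax(s[1:,4]); mm=(l==k)&(d>0); q=P[mm]
rim=q[(q[:,2]>.038)&(q[:,2]<.05)]; print('rim',cv2.minAreaRect((rim[:,:2]*1000).astype(np.float32)),q[:,2].min())
E
```

```text
clock: 13.3
tool_pos: [0.5981, -0.2636, 0.0959]
eef_rot: [-0.0, 1.0, -0.0, -0.003]
contact_force: [-8.7, -0.2, 8.4]
opening: 0.432
finger_force: 8.0
clock: 14.0
tool_pos: [0.5044, -0.264, 0.2069]
eef_rot: [0.0, 1.0, -0.001, 0.001]
contact_force: [0.6, 0.7, -0.8]
opening: 0.552
finger_force: 0.0
[162 238  42  11 396] ((544.9346923828125, -389.1676330566406), (36.50815200805664, 9.80838394165039), 86.4250259399414)
[298 266  41  18 664] ((578.9037475585938, -262.9404296875), (39.271026611328125, 19.1069278717041), 88.63912963867188)
[  420    91   121   156 12994] [473. 168.] [ 0.4756 -0.1257  0.108 ]
[   0  149   48   47 1122] [ 14. 171.] [ 0.4793 -0.5368  0.108 ]
[ 41 180  12  14  34] [ 48. 187.] [ 0.4933 -0.5092  0.108 ]
[306 183  25   6  83] [318. 187.] [ 0.4932 -0.2636  0.108 ]
[237 185  25   5  79] [249. 188.] [ 0.4943 -0.3261  0.108 ]
[169 186  22   4  67] [179. 188.] [ 0.4945 -0.3892  0.108 ]
[255 335  40  11 297] [273. 341.] [ 0.6651 -0.3118  0.108 ]
rim ((495.0900573730469, -79.94673156738281), (175.39303588867188, 108.56013488769531), 2.659914970397949) -0.0016633369936756015
```

View pics/w2.png

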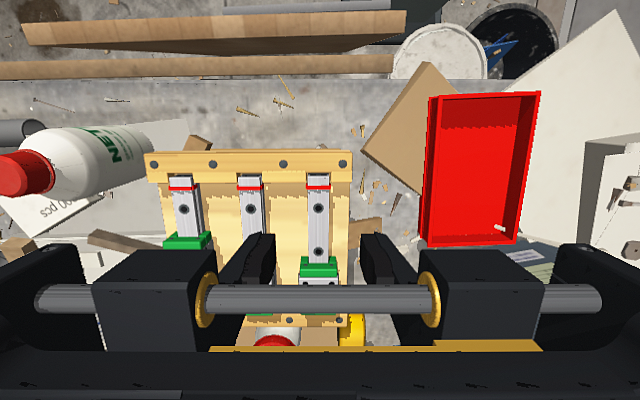

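C's near edge (187,240) gives a centre of about 0.566, i.e. joint ≈0.045, so it is jammed. A (318,262) is at its far stop. B is hidden by a finger, so I'll back off to check it.

```bash

python3 -m pendant '[{"claw":0.6,"dx":-40,"dy":-30,"dz":20,"twist":0},{"claw":0.6,"dx":-80,"dy":-60,"dz":30,"twist":0},{"claw":0.6,"dx":-80,"dy":-63,"dz":30,"twist":0},{"claw":0.6,"dx":-80,"dy":-63,"dz":30,"twist":0}]' 8
python3 - <<'E'
from h import *
st=r.get_state(); M=W2C('wrist',st)
p,d=eyes.snapshot('wrist'); cv2.imwrite('pics/w3.png',p); P=cloud('wrist',d,M); Z=P[...,2]
m=(Z>.113)&(Z<.128)&(d>0)&(abs(P[...,0]-.56)<.1)&(abs(P[...,1]+.33)<.11)
n,l,s,c=cv2.connectedComponentsWithStats(m.astype(np.uint8))
for k in range(1,n):
    if s[k,4]>60: q=P[l==k]; print(s[k],cv2.minAreaRect((q[:,:2]*1000).astype(np.float32)))
E
```

```text
clock: 14.45
tool_pos: [0.4255, -0.3278, 0.235]
eef_rot: [0.001, 1.0, 0.0, 0.0]
contact_force: [0.8, 1.0, 0.1]
opening: 0.601
finger_force: 0.0
[245 314  37  22 726] ((578.1849365234375, -388.6973571777344), (30.4606876373291, 38.88854217529297), 2.535324811935425)
[ 302  314   34   32 1035] ((591.064697265625, -325.9962158203125), (38.794620513916016, 43.68792724609375), 89.62530517578125)
[ 356  314   36   32 1087] ((590.2736206054688, -263.2540588378906), (44.5718879699707, 38.9288215637207), 0.31502029299736023)
```

View pics/w3.png

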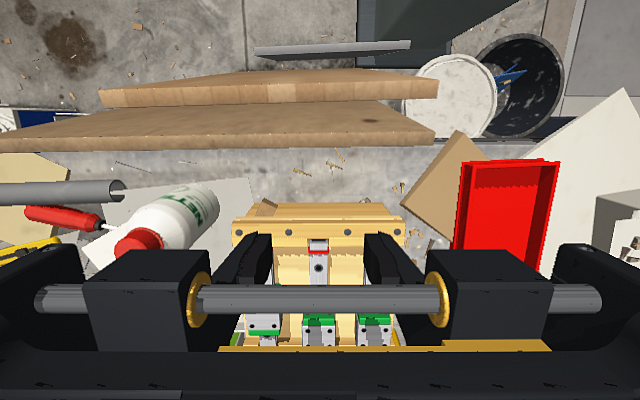

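Both A and B have near edges at ≈0.569, so they are at their far stops. Now I'll fetch C.

```bash

python3 -m pendant '[{"claw":0.6,"dx":40,"dy":-25,"dz":0,"twist":0},{"claw":0.55,"dx":85,"dy":-50,"dz":-10,"twist":0},{"claw":0.55,"dx":125,"dy":-62,"dz":-30,"twist":0},{"claw":0.55,"dx":141,"dy":-62,"dz":-65,"twist":0},{"claw":0.55,"dx":141,"dy":-62,"dz":-95,"twist":0},{"claw":0.55,"dx":141,"dy":-62,"dz":-95,"twist":0}]' 40
```

```text
clock: 15.1
tool_pos: [0.5661, -0.3834, 0.1345]
eef_rot: [-0.003, 1.0, 0.004, -0.004]
contact_force: [-0.6, -0.2, -0.1]
opening: 0.55
finger_force: 0.0
```

```bash

python3 -m pendant '[{"claw":0.55,"dx":0,"dy":0,"dz":0,"twist":0},{"claw":0.55,"dx":0,"dy":0,"dz":0,"twist":0}]'
```

```text
clock: 15.3
tool_pos: [0.5678, -0.3881, 0.1422]
eef_rot: [-0.001, 1.0, -0.0, 0.001]
contact_force: [-0.6, 0.2, 0.6]
opening: 0.55
finger_force: 0.0
```

```bash

python3 -m pendant '[{"claw":0.55,"dx":0,"dy":-2,"dz":-28,"twist":0},{"claw":0.55,"dx":0,"dy":-2,"dz":-47,"twist":0},{"claw":0.55,"dx":0,"dy":-2,"dz":-47,"twist":0},{"claw":0.35,"dx":0,"dy":-2,"dz":-47,"twist":0},{"claw":0.3,"dx":0,"dy":-2,"dz":-47,"twist":0},{"claw":0.3,"dx":0,"dy":-2,"dz":-47,"twist":0},{"claw":0.3,"dx":0,"dy":-2,"dz":-47,"twist":0},{"claw":0.3,"dx":0,"dy":-2,"dz":-47,"twist":0}]' 40
python3 -m pendant '[{"claw":0.3,"dx":0,"dy":0,"dz":8,"twist":0},{"claw":0.3,"dx":0,"dy":0,"dz":20,"twist":0},{"claw":0.3,"dx":0,"dy":0,"dz":40,"twist":0},{"claw":0.3,"dx":0,"dy":0,"dz":70,"twist":0},{"claw":0.3,"dx":0,"dy":0,"dz":100,"twist":0},{"claw":0.3,"dx":0,"dy":0,"dz":100,"twist":0}]' 40
```

```text
clock: 16.1
tool_pos: [0.5674, -0.3904, 0.0956]
eef_rot: [-0.001, 1.0, -0.0, 0.001]
contact_force: [-1.3, 1.9, 6.1]
opening: 0.429
finger_force: 40.0
clock: 16.7
tool_pos: [0.5689, -0.3918, 0.1985]
eef_rot: [-0.0, 1.0, -0.002, 0.004]
contact_force: [0.9, -1.2, -5.2]
opening: 0.427
finger_force: 40.0
```

```bash

python3 -m pendant '[{"claw":0.3,"dx":-20,"dy":15,"dz":10,"twist":0},{"claw":0.3,"dx":-40,"dy":45,"dz":10,"twist":0},{"claw":0.3,"dx":-60,"dy":85,"dz":10,"twist":0},{"claw":0.3,"dx":-66,"dy":125,"dz":10,"twist":0},{"claw":0.3,"dx":-66,"dy":165,"dz":10,"twist":0.02},{"claw":0.3,"dx":-66,"dy":205,"dz":10,"twist":0.04},{"claw":0.3,"dx":-66,"dy":245,"dz":10,"twist":0.04},{"claw":0.3,"dx":-66,"dy":280,"dz":10,"twist":0.04}]' 40
python3 -m pendant '[{"claw":0.3,"dx":0,"dy":20,"dz":0,"twist":0},{"claw":0.3,"dx":0,"dy":29,"dz":-10,"twist":0},{"claw":0.3,"dx":0,"dy":29,"dz":-30,"twist":0},{"claw":0.3,"dx":0,"dy":29,"dz":-60,"twist":0},{"claw":0.3,"dx":0,"dy":29,"dz":-90,"twist":0},{"claw":0.3,"dx":0,"dy":29,"dz":-100,"twist":0},{"claw":0.3,"dx":0,"dy":29,"dz":-100,"twist":0}]' 40
python3 - <<'E'
from h import *
st=r.get_state(); print(np.round(st['tool_pos'],4),np.round(st['eef_rot'],3))
p,d=eyes.snapshot('top'); cv2.imwrite('pics/top3.png',p)
cv2.imwrite('pics/top3c.png',cv2.resize(p[160:290,180:310],None,fx=4,fy=4,interpolation=cv2.INTER_CUBIC))
E
```

```text
clock: 17.5
tool_pos: [0.4992, -0.108, 0.2026]
eef_rot: [-0.021, 1.0, 0.001, -0.001]
contact_force: [1.3, 0.9, -5.6]
opening: 0.428
finger_force: 40.0
clock: 18.2
tool_pos: [0.4988, -0.082, 0.1017]
eef_rot: [-0.02, 1.0, -0.0, -0.002]
contact_force: [0.4, -0.1, -6.1]
opening: 0.425
finger_force: 40.0
[ 0.4988 -0.082   0.1017] [-0.02   1.    -0.    -0.002]
```

View pics/top3c.png

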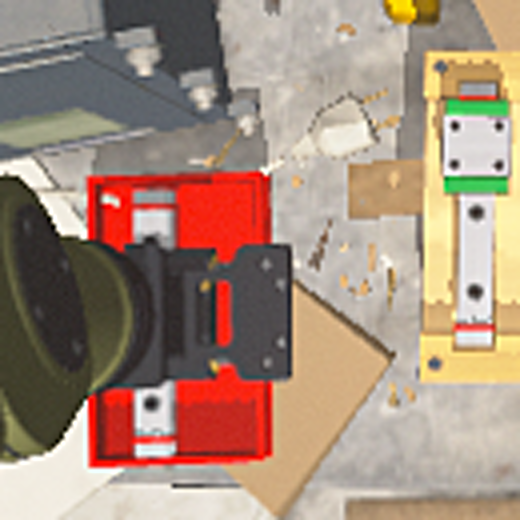

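The rail hangs over the tray, with its ends at full-image rows ~207.5 and ~274.5, column ~218. Computing the remaining shift.

```bash
python3 - <<'E'
from h import *
z=.0955-.087+0; z=.1017-.0955+.087+.018
for row in (189,458): print(onplane('top',(180+154/4,160+row/4),z).round(4))
for uv in ((90,175),(268,175),(90,464),(270,462)): print(onplane('top',(180+uv[0]/4,160+uv[1]/4),.044).round(4))
E
```

```text
[ 0.5673 -0.0815  0.1112]
[ 0.4168 -0.0867  0.1112]
[ 0.5793 -0.0255  0.044 ]
[ 0.5811 -0.1344  0.044 ]
[ 0.4048 -0.0321  0.044 ]
[ 0.408  -0.1406  0.044 ]
```

```bash

python3 -m pendant '[{"claw":0.3,"dx":2,"dy":1,"dz":-15,"twist":0},{"claw":0.3,"dx":2,"dy":1,"dz":-33,"twist":0},{"claw":0.3,"dx":2,"dy":1,"dz":-48,"twist":0},{"claw":0.3,"dx":2,"dy":1,"dz":-58,"twist":0},{"claw":0.3,"dx":2,"dy":1,"dz":-65,"twist":0},{"claw":0.3,"dx":2,"dy":1,"dz":-70,"twist":0},{"claw":0.3,"dx":2,"dy":1,"dz":-72,"twist":0},{"claw":0.3,"dx":2,"dy":1,"dz":-72,"twist":0}]' 40
```

```text
clock: 19.05
tool_pos: [0.5024, -0.0803, 0.0317]
eef_rot: [-0.021, 1.0, 0.0, 0.0]
contact_force: [-0.5, 0.1, -6.8]
opening: 0.426
finger_force: 40.0
```

```bash

python3 -m pendant '[{"claw":0.3,"dx":0,"dy":0,"dz":-1,"twist":0},{"claw":0.3,"dx":0,"dy":0,"dz":-2,"twist":0},{"claw":0.3,"dx":0,"dy":0,"dz":-3,"twist":0},{"claw":0.3,"dx":0,"dy":0,"dz":-3,"twist":0}]' 40
```

```text
clock: 19.45
tool_pos: [0.5024, -0.0803, 0.0287]
eef_rot: [-0.021, 1.0, 0.0, 0.0]
contact_force: [-0.0, -0.5, -4.5]
opening: 0.425
finger_force: 40.0
```

```bash

python3 -m pendant '[{"claw":0.3,"dx":0,"dy":0,"dz":-1,"twist":0},{"claw":0.3,"dx":0,"dy":0,"dz":-2,"twist":0},{"claw":0.3,"dx":0,"dy":0,"dz":-2,"twist":0}]' 15
```

```text
clock: 19.75
tool_pos: [0.5037, -0.0802, 0.0285]
eef_rot: [-0.021, 1.0, -0.0, 0.002]
contact_force: [-1.1, 0.9, 13.8]
opening: 0.431
finger_force: 15.0
```

On the floor. Release and lift clear.

```bash

python3 -m pendant '[{"claw":0.4,"dx":0,"dy":0,"dz":1,"twist":0},{"claw":0.5,"dx":0,"dy":0,"dz":1,"twist":0},{"claw":0.6,"dx":0,"dy":0,"dz":1,"twist":0},{"claw":0.6,"dx":0,"dy":0,"dz":1,"twist":0},{"claw":0.6,"dx":0,"dy":0,"dz":20,"twist":0},{"claw":0.6,"dx":0,"dy":0,"dz":60,"twist":0},{"claw":0.6,"dx":0,"dy":0,"dz":110,"twist":0},{"claw":0.6,"dx":0,"dy":0,"dz":160,"twist":0}]' 8
python3 -m pendant '[{"claw":0.6,"dx":-40,"dy":40,"dz":30,"twist":0},{"claw":0.6,"dx":-70,"dy":80,"dz":50,"twist":0},{"claw":0.6,"dx":-90,"dy":130,"dz":50,"twist":0},{"claw":0.6,"dx":-100,"dy":180,"dz":50,"twist":0},{"claw":0.6,"dx":-100,"dy":230,"dz":50,"twist":0},{"claw":0.6,"dx":-100,"dy":230,"dz":50,"twist":0},{"claw":0.6,"dx":-100,"dy":230,"dz":50,"twist":0}]' 8
python3 - <<'E'
from h import *
p,d=eyes.snapshot('top'); cv2.imwrite('pics/top4.png',p); P=cloud('top',d,W2C('top')); Z=P[...,2]
cv2.imwrite('pics/top4c.png',cv2.resize(p[110:290,170:430],None,fx=3,fy=3,interpolation=cv2.INTER_CUBIC))
for nm,a,b,xc,yc in (('cradle blocks',.113,.128,.56,-.33),('cradle rails',.1025,.1075,.56,-.33),('tray block',.049,.06,.4945,-.082),('tray rail',.033,.041,.4945,-.082)):
    m=(Z>a)&(Z<b)&(d>0)&(abs(P[...,0]-xc)<(.1 if yc<-.2 else .08))&(abs(P[...,1]-yc)<(.11 if yc<-.2 else .035))
    n,l,s,c=cv2.connectedComponentsWithStats(m.astype(np.uint8))
    for k in range(1,n):
        if s[k,4]>40: q=P[l==k]; print(nm,s[k,4],q.mean(0).round(4),cv2.minAreaRect((q[:,:2]*1000).astype(np.float32)))
E
```

```text
clock: 20.55
tool_pos: [0.5014, -0.0803, 0.1878]
eef_rot: [-0.021, 1.0, 0.0, -0.001]
contact_force: [0.9, -0.7, -0.5]
opening: 0.6
finger_force: 0.0
clock: 21.25
tool_pos: [0.4017, 0.1535, 0.2367]
eef_rot: [-0.024, 1.0, 0.001, 0.0]
contact_force: [0.0, -0.9, -0.3]
opening: 0.6
finger_force: 0.0
cradle blocks 389 [ 0.5946 -0.2632  0.1213] ((594.3860473632812, -262.4457092285156), (52.19198989868164, 38.607688903808594), 0.5191801190376282)
cradle blocks 384 [ 0.5956 -0.3267  0.1214] ((595.4136352539062, -326.7748107910156), (52.02668762207031, 36.419471740722656), 0.8551560044288635)
cradle rails 92 [ 0.6348 -0.3079  0.104 ] ((637.9375, -307.2373046875), (25.727415084838867, 62.32182312011719), 0.6501682996749878)
cradle rails 268 [ 0.5276 -0.2635  0.1056] ((525.8148193359375, -263.1015625), (22.641263961791992, 86.47866821289062), 89.54777526855469)
cradle rails 272 [ 0.5244 -0.3262  0.1055] ((524.7186279296875, -327.6160888671875), (24.486928939819336, 89.24629211425781), 86.05038452148438)
cradle rails 74 [ 0.474  -0.2994  0.1036] ((475.2607421875, -303.968017578125), (24.875789642333984, 54.42361831665039), 0.6159138679504395)
tray block 325 [ 0.503  -0.0805  0.0547] ((503.0382995605469, -79.46805572509766), (50.37982177734375, 37.02228546142578), 1.0372923612594604)
tray rail 82 [ 0.5437 -0.0765  0.0388] ((543.1887817382812, -76.79541778564453), (29.398103713989258, 17.932214736938477), 1.4352154731750488)
tray rail 159 [ 0.4498 -0.0831  0.0386] ((450.1153564453125, -84.00193786621094), (55.32955551147461, 19.969867706298828), 2.2717318534851074)
```

View pics/top4c.png

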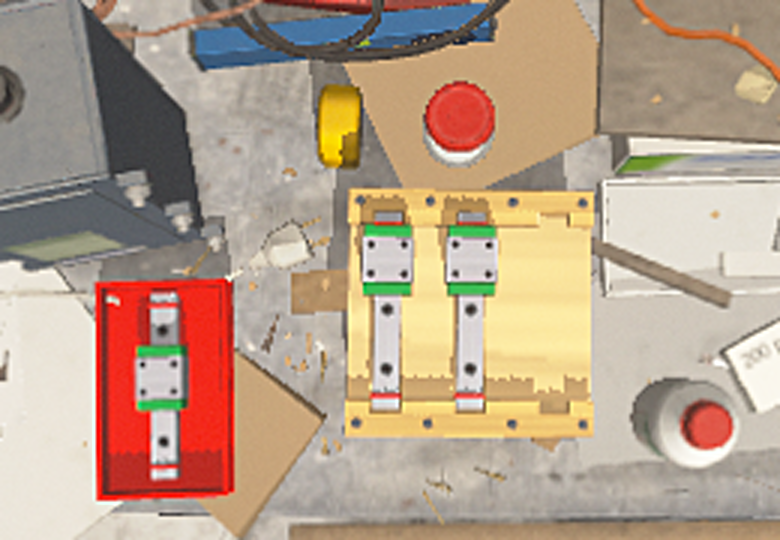

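The jammed guide lies flat and centred in the tray: block at (162,378), rail top 0.0385 and level at both ends. The two sound guides sit in their slots with their blocks at the far clips, and the bystanders have not moved. Handing in.

```bash
python3 -c "
from plant import r
print(r.finish_job())"
```

```text
the job is handed in; nothing more can be done
None
```

I handed the job in: the jammed guide (right-hand lane) lies flat in the red tray, the two sound guides are in their slots with blocks at the far stops, and the tape, bottle and jar look unmoved in the last picture; no verdict was returned.

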